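Slide the steel vanity tray out until its orange grip overhangs

TASK

With your fingertips, push the small flat steel tray along the low wooden shelf board towards the board's far long edge (the one away from the robot) until just its 30 mm orange grip end sticks out past that edge, with the tray sitting square to the edge, so that I can take it by the grip. Only slide it: never lift or tip the tray or let it fall, leave the jar, the face scrubber and the lipstick carousel undisturbed, and finish clear of everything.

Things in the scene. Friction and masses are not known exactly. Their poses are not given: they have to be found in the camera images.
- riser: Fixed low display shelf on the vanity: a light wood board 240 mm (its x) by 400 mm (its y), 18 mm thick, on grey feet; flat top 50 mm above the vanity top. It does not move. Origin: centre of its footprint on the vanity top. Its +x axis points square out over its far long edge (away from the robot, turned up to 0.5 rad either way); y runs along that edge.
- riser_edge (a point): Middle of the top rim of the shelf board's far long edge, 120 mm from the board's centre, 50 mm above the vanity top; axes as the board's (x points out past the edge, y along it, z up).
- tray: Loose flat stainless steel tray, 120 mm (its x) by 80 mm (its y), 8 mm high: a 4 mm floor with a rim 3 mm wide standing 4 mm above it all round. Lies on the shelf board, about 0.11 to 0.22 kg, slides with ordinary friction. The 30 mm at its +x end (floor and rim) is the orange grip, the rest is bare steel; the grip end starts towards the far edge, its middle 18 to 52 mm short of it, the tray turned up to 0.35 rad off square. Origin: centre of the underside.
- tray_front (a point): Middle of the tray's orange end face, at its underside, 60 mm from the tray's centre along its +x.
- tray_rear (a point): Middle of the tray's bare steel end face, at its underside, 60 mm from the tray's centre along its -x.
- jar: Loose closed blue ceramic jar with a white lid and a small knob, 56 mm diameter, 56 mm high, about 0.16 kg, standing on the board near one end of its long side, left or right. Bystander. Origin: centre of its underside.
- scrubber: Loose round orange silicone face scrubber, 60 mm diameter, 22 mm high, about 0.06 kg, lying on the board near the other end. Bystander. Origin: centre of its underside.
- carousel_rim (a point): A point on the rim of the clear plastic lipstick carousel (130 mm diameter, 100 mm high, turns freely on a fixed white base standing on the vanity to the robot's left, beside the shelf board), 65 mm from its axis and 57 mm above the vanity top. Bystander.
There are look-alikes about, which are no part of the job. What is meant by the tray is not blue, and is the smaller of those in its own colour.

How it is judged:
By the outcome, as a careful person would: the job done as asked, in the order asked, and still so for the second after the job is handed in, with the robot touching nothing.
It also fails if it takes over 51 s, if anything falls off the work surface, if the arm or the gripper's body presses on something with over 40 N, if the wrist force passes 120 N, or if a joint passes its speed limit or range.

ROBOT

A 6-joint arm with a two-finger parallel gripper is mounted at the origin on the work surface. World frame = base frame: x ahead of the robot, y to its left, z up, the work surface at z = 0. Lengths are in m, angles in rad, forces in N, time in s.
With the tool pointing down it reaches from about 0.35 to 0.925 m from the base axis. Payload 6.4 kg.
Tool frame: the origin (TCP) lies midway between the tips of the shut fingers; the grasp point (between the pads) lies 19 mm behind it (manip.grip_depth is the distance from the TCP to the grasp point, in m); z points along the fingers, y is the direction in which the jaws open and shut (so a half turn about z gives the same grasp; the last joint's range is limited). The gripper opens to 85 mm and grips with 20 to 120 N. Pads are 22 mm wide; open, the fingers measure 114 mm over their backs; the gripper's body (76 mm by 85 mm) begins 54 mm behind the grasp point. The pads swing forward as they close: fully open they stand 13 mm farther back than shut.
Start: joints at [0.952, 0.245, 1.558, -0, 1.339, -0.174], TCP at [0.28, 0.587, 0.231] pointing down, gripper open.
Joint ranges: [-3.13, 3.13], [-1.02, 2.26], [0.13, 2.54], [-0.95, 4.09], [0.21, 2.88], [-2.74, 2.74]. Speed limits (rad/s): [2.57, 2.57, 3.14, 3.14, 3.14, 3.14].

INTERFACE

Orientations are given as a rotation vector (axis times angle).
In Python, from cell import manip, snapshot, camera_info, find_in, trace, landmark_of gives the robot as it stands.
- The arm moves only by the tool servo_tool, never from a script. Its argument "motion" is a list of rows, each a list of 7 numbers: the opening, from -1 (shut) to 1 (fully open), then the shift along the tool's x, y, z in mm, then the turn, a rotation vector about the tool's x, y, z in degrees. A call has 1 to 10 rows; each row shifts and turns the commanded pose from where the row before left it, along the tool's axes as they then stand; what a row does not reach is not made up. A row lasts 1/8 s, in which the tool goes at most 62.5 mm and 10.7 degrees, less where a joint would pass 70% of its speed; a pose out of reach is approached as far as the arm can. A call is refused whole if a number of a shift passes 62.5 or a number of a turn 10.7, either way. A call with a gripper value outside its range is refused whole. The fingers move at their own pace and stop on an object; "force" is the grip in N (left out, the last holds). Time passes only in rows, so rows that do not move let the fingers close. It gives the time, the measured TCP pose, the force and the opening at its end, in the units of the state.
- manip.get_state(): the state, without advancing time (a new reading comes with each control period).
- snapshot(name): name is "scene" or "top" or "wrist"; returns the picture (480x640x3 uint8, red, green, blue); there is no depth.
- camera_info(name): a dict with "intrinsics" (3x3 intrinsics, pixels), "dist_coeffs" ([k1, k2, p1, p2, k3] as OpenCV has them; the pictures are not rectified), "R" (3x3) and "t" (3): a world point X has camera coordinates R X + t. Camera axes: x right, y down, z forward; pixel columns grow to the right and rows downward; lengths in m; the calibration is good to about 2 mm. A picture is of the moment at which its call begins: read the wrist's pose just before it. camera_info takes no time and is no camera call; for the wrist camera it gives the pose at the moment of the call.
- manip.finish_job(): hands the job in, once; it reports no verdict.
Trained networks look in the newest picture that a camera, given by its name, has taken for a name from the list of things; names that differ only in an ending like _2 or _b are one class to them, and where a whole thing is asked for, a point or a joint stands for the part that bears it (a point fixed in the world has none). Each returns a list of dicts, best first, with "score" (0 to 1); they miss things now and then, are a little off and sometimes report something else, mostly with a low value. They report only what shows in the picture. A call takes as long as a camera call. They do not tell look-alikes from the thing itself.
- find_in(camera, target): "rect" ([left, top, width, height] in pixels, round what is visible of it).
- trace(camera, target): "mask" (480x640 bool, what is visible of it) and "rect" ([left, top, width, height] in pixels, round what is visible of it).
- landmark_of(camera, target): "location" ([column, row] in pixels: a listed point, or the origin of a listed thing).
The state is a dict: "time": time; "joints": joint angles; "joint_vel": joint speeds; "joint_efforts": joint torques, N m; "tcp_pos": TCP position; "ee_rot": TCP orientation; "force": force on the tool from outside, world axes, zero at the start; "ft_torque": the same for the moment, N m; "opening": opening from 0.0 (shut) to 1.0 (fully open).
Only numpy, scipy, OpenCV 4.12 (cv2) and the standard library are available. Lean on these libraries where they do the work, as an engineer would, in place of code of your own. Each camera call takes 0.05 s, during which the arm holds its last target. There are 200 camera calls.

## Working session

There is one attempt and no reset: what is moved stays moved. The work goes in short steps, Python scripts to look and compute and a tool call to move; the robot and the scene stay as the last step left them, time stands still between calls to the robot, and variables do not carry over. Pictures are saved under pics/ and viewed, about 8 in all and at most 12, crops included, and the job is handed in when it is done.

Besides the shell and the picture viewer there is one more tool, called after "Request:" in YAML: its name, and indented under it one key for each argument. servo_tool: Moves the arm, as the interface text tells. Its arguments: {"type":"object","properties":{"motion":{"type":"array"},"force":{"type":"number"}},"required":["motion"]}

```bash
mkdir -p pics; python3 - <<'E'
from cell import *
import cv2
print(manip.get_state())
for c in ("scene","top"):
    im=snapshot(c); cv2.imwrite(f"pics/{c}0.png",im[:,:,::-1])
    i=camera_info(c); print(c,i)
    for n in ("tray","riser"):
        for r in trace(c,n)[:4]: print(n,r["score"],r["rect"])
    for n in ("tray_front","tray_rear","tray","riser_edge","jar","scrubber","riser","carousel_rim"):
        print(n,[(round(r["score"],2),r["location"]) for r in landmark_of(c,n)[:4]])
E
```

```text
{'time': 0.0, 'joints': array([ 9.51929195e-01,  2.45767766e-01,  1.55897285e+00, -2.62722925e-05,
        1.33870660e+00, -1.74076140e-01]), 'joint_vel': array([-0.00105333,  0.00037278, -0.00041749,  0.00152035,  0.00080443,
        0.00039428]), 'joint_efforts': array([-4.92229992e-04, -4.29511034e+01, -3.26120710e+01, -2.84683674e-04,
        5.68209478e-03,  2.13894566e-06]), 'tcp_pos': array([0.27934362, 0.58631528, 0.23023207]), 'ee_rot': array([-6.92768579e-01, -3.06354657e+00,  2.70207514e-03]), 'force': array([ 0.00984985,  0.0223996 , -0.15248467]), 'ft_torque': array([0.00970722, 0.01826046, 0.02341095]), 'opening': 0.9977611903470466}
scene {'intrinsics': array([[605.60825942,   0.        , 313.26159439],
       [  0.        , 605.60825942, 240.22095334],
       [  0.        ,   0.        ,   1.        ]]), 'dist_coeffs': array([0.05386862, 0.        , 0.        , 0.        , 0.        ]), 'R': array([[ 0.32037626,  0.94724354, -0.00941956],
       [ 0.69982769, -0.24337363, -0.67157314],
       [-0.63843579,  0.20856402, -0.74087839]]), 't': array([-0.35106593, -0.38247
[... 959 characters left out ...]
-0.17679255],
       [ 0.17664666, -0.00976032, -0.98422594]]), 't': array([0.14255288, 0.6797649 , 0.81960558])}
tray 0.88 [410.6, 251.3, 41.8, 64.9]
tray 0.88 [381.4, 149.5, 61.7, 46.6]
tray 0.75 [218.7, 138.0, 92.9, 79.0]
riser 0.79 [318.7, 226.1, 224.3, 152.8]
tray_front [(0.93, [299.8, 156.3]), (0.88, [428.7, 250.5]), (0.68, [439.8, 164.3])]
tray_rear [(0.92, [384.0, 176.2]), (0.77, [238.5, 200.3]), (0.57, [427.0, 319.0])]
tray [(0.89, [262.0, 178.4]), (0.88, [430.3, 283.8]), (0.81, [407.7, 171.0]), (0.7, [133.9, 297.2])]
riser_edge [(0.56, [422.4, 233.4])]
jar [(0.79, [501.6, 251.1])]
scrubber [(0.92, [350.3, 292.0])]
riser [(0.64, [431.1, 281.8])]
carousel_rim [(0.94, [132.0, 294.9])]
```

View pics/top0.png

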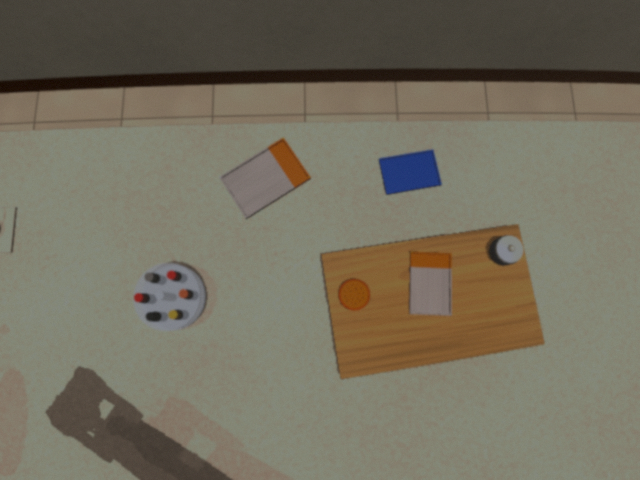

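View pics/scene0.png

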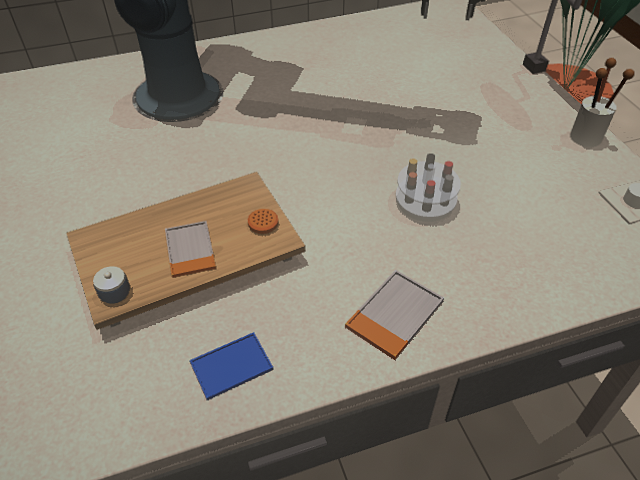

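The top view shows the board with corners near (321,253), (519,226), (543,344) and (341,378). The target tray (smaller steel one, on the board) spans about (410–451, 251–316) with its orange end up, towards the far edge. The scrubber is at (354,294), the jar at (507,250). The larger steel tray at (265,178) and the blue one at (410,172) are decoys.

```bash
cat > h.py <<'E'
from cell import *
import cv2, numpy as np
def toplane(info,px,z):
    px=np.asarray(px,float).reshape(-1,1,2)
    n=cv2.undistortPoints(px,info["intrinsics"],info["dist_coeffs"]).reshape(-1,2)
    R,t=info["R"],info["t"]; C=-R.T@t
    d=np.c_[n,np.ones(len(n))]@R
    return (C+d*((z-C[2])/d[:,2])[:,None])[:,:2]
def rect(info,mask,z):
    c=max(cv2.findContours(mask.astype(np.uint8),cv2.RETR_EXTERNAL,cv2.CHAIN_APPROX_NONE)[0],key=cv2.contourArea)
    P=toplane(info,c,z)
    (cx,cy),(w,h),a=cv2.minAreaRect((P*1000).astype(np.float32))
    return (cx,cy),(w,h),a,P
def project(info,X):
    return cv2.projectPoints(np.asarray(X,float),cv2.Rodrigues(info["R"])[0],info["t"],info["intrinsics"],info["dist_coeffs"])[0].reshape(-1,2)
E
python3 - <<'E'
from h import *
for c in ("top","scene"):
    snapshot(c); i=camera_info(c); print(c,"C",-i["R"].T@i["t"])
    for n,z in (("riser",.05),("tray",.058),("jar",.056+.05),("scrubber",.072)):
        for r in trace(c,n)[:3]:
            q=rect(i,r["mask"],z)[:3]; print(n,round(r["score"],2),np.round(q[0],1),np.round(q[1],1),round(q[2],1))
    for n,z in (("tray_front",.05),("tray_rear",.05),("riser_edge",.05),("jar",.05),("scrubber",.05),("tray",.05),("carousel_rim",.057)):
        print(n,[(round(r["score"],2),toplane(i,[r["location"]],z).round(4).tolist()) for r in landmark_of(c,n)[:3]])
i=camera_info("top")
print("boardcorners",toplane(i,[(321,253),(519,226),(543,344),(341,378)],.05).round(3).tolist())
E
```

```text
top C [0.52680187 0.13900212 0.92591207]
riser 0.87 [558.3 -79.4] [241.9 403.1] 7.4
tray 0.88 [804.3 243.7] [107.2 154.8] 32.3
tray 0.84 [812.2 -46.1] [ 78.  114.1] 9.8
jar 0.64 [ 641.9 -206.5] [62.  54.3] 88.8
scrubber 0.81 [569.3  74. ] [57.9 59.7] 43.6
tray_front [(0.62, [[0.8459, 0.1744]]), (0.62, [[0.8259, -0.1075]]), (0.55, [[0.644, -0.0808]])]
tray_rear [(0.77, [[0.8025, 0.0043]]), (0.68, [[0.7591, 0.296]]), (0.62, [[0.5246, -0.0671]])]
riser_edge [(0.9, [[0.6754, -0.071]])]
jar [(0.67, [[0.6424, -0.2279]])]
scrubber [(0.65, [[0.5693, 0.0748]])]
tray [(0.69, [[0.7976, 0.2444]]), (0.63, [[0.5887, -0.0757]])]
carousel_rim []
scene C [ 1.38910872 -0.0901491   0.91069745]
riser 0.77 [571.4 -79.9] [256.7 400.1] 7.2
tray 0.82 [856.5 228.6] [103.4 158.6] 32.2
tray 0.79 [865.4 -60. ] [ 80.3 115.1] 9.7
tray 0.69 [595.7 -75.7] [ 82.4 129. ] 86.1
jar 0.8 [ 677.6 -216.2] [85.6 53.8] 13.7
scrubber 0.92 [586.3  69.6] [60.6 64.2] 70.8
tray_front [(0.74, [[0.6513, -0.0816]]), (0.68, [[0.8693, -0.1192]]), (0.63, [[0.8973, 0.1683]])]
tray_rear [(0.94, [[0.8553, -0.0098]]), (0.89, [[0.8164, 0.2914]]), (0.58, [[0.5344, -0.0714]])]
riser_edge [(0.82, [[0.6719, -0.0595]])]
jar [(0.7, [[0.6562, -0.2143]])]
scrubber [(0.66, [[0.5769, 0.0722]])]
tray [(0.9, [[0.8608, -0.0548]]), (0.67, [[0.5944, -0.0724]]), (0.61, [[0.8518, 0.2259]])]
carousel_rim [(0.86, [[0.5699, 0.5003]])]
boardcorners [[0.651, 0.134], [0.698, -0.263], [0.466, -0.29], [0.415, 0.101]]
```

```bash
cat >> h.py <<'E'
from scipy.spatial.transform import Rotation as Ro
def plan(tgt,yaw,n=None):
    """tool shift (mm) in tool axes and turn (deg) about tool z; tool x wants to point along -(cos yaw, sin yaw)"""
    s=manip.get_state(); R=Ro.from_rotvec(s["ee_rot"]).as_matrix()
    x=-np.array([np.cos(yaw),np.sin(yaw),0]); z=np.array([0,0,-1.]); T=np.c_[x,np.cross(z,x),z]
    d=np.array(tgt)-s["tcp_pos"]
    rv=np.rad2deg(Ro.from_matrix(R.T@T).as_rotvec())
    print("tcp",s["tcp_pos"].round(4),"tool shift mm",(R.T@d*1000).round(1),"after turn:",(T.T@d*1000).round(1),"turn",rv.round(2),"F",s["force"].round(2),"t",round(s["time"],2),"open",round(s["opening"],3))
E
python3 - <<'E'
from h import *
plan([.46,-.09,.25],np.deg2rad(7.1))
s=manip.get_state(); R=Ro.from_rotvec(s["ee_rot"]).as_matrix(); print(R.round(3))
i=camera_info("wrist"); C=-i["R"].T@i["t"]; print("cam in tool",R.T@(C-s["tcp_pos"]), "view dir tool",R.T@i["R"][2],i["intrinsics"][0,0],i["dist_coeffs"])
E
```

```text
tcp [0.2797 0.5868 0.2313] tool shift mm [-454.  -533.3  -18.7] after turn: [ -95.3 -693.9  -18.7] turn [  0.     0.   -32.59] F [-1.07 -0.75 -0.36] t 2.3 open 1.002
[[-0.903  0.43   0.   ]
 [ 0.43   0.903  0.   ]
 [-0.     0.    -1.   ]]
cam in tool [ 0.06790216 -0.00094848 -0.14200226] view dir tool [-2.69625359e-01 -4.36612661e-04  9.62965199e-01] 340.76977115328935 [-0.01227995  0.          0.          0.          0.        ]
```

Request:
servo_tool:
  motion:
    - [-0.2, 0, 0, 0, 0, 0, -8.15]
    - [-0.2, 0, 0, 0, 0, 0, -8.15]
    - [-0.2, 0, 0, 0, 0, 0, -8.15]
    - [-0.2, 0, 0, 0, 0, 0, -8.15]
    - [-0.2, -7, -50, -1, 0, 0, 0]
    - [-0.2, -7, -50, -1, 0, 0, 0]
    - [-0.2, -7, -50, -1, 0, 0, 0]
    - [-0.2, -7, -50, -1, 0, 0, 0]
    - [-0.2, -7, -50, -1, 0, 0, 0]
    - [-0.2, -7, -50, -1, 0, 0, 0]

```text
time: 3.55
tcp_pos: [0.3587, 0.2928, 0.2376]
ee_rot: [-0.196, 3.135, 0.0]
force: [1.9, -0.9, 0.7]
opening: 0.395
```

Request:
servo_tool:
  motion:
    - [-0.2, -7, -50, -1, 0, 0, 0]
    - [-0.2, -7, -50, -1, 0, 0, 0]
    - [-0.2, -7, -50, -1, 0, 0, 0]
    - [-0.2, -7, -50, -1, 0, 0, 0]
    - [-0.2, -7, -50, -1, 0, 0, 0]
    - [-0.2, -7, -50, -1, 0, 0, 0]
    - [-0.2, -7, -50, -1, 0, 0, 0]
    - [-0.2, -4, -44, -1, 0, 0, 0]
    - [-0.2, 0, 0, 0, 0, 0, 0]

```text
time: 4.68
tcp_pos: [0.4603, -0.0925, 0.2456]
ee_rot: [-0.188, 3.136, -0.001]
force: [-0.2, -0.6, -0.1]
opening: 0.399
```

```bash
python3 - <<'E'
from h import *
plan([.46,-.09,.25],np.deg2rad(7.1))
i=camera_info("wrist"); im=snapshot("wrist"); cv2.imwrite("pics/w1.png",im[:,:,::-1])
for n,z in (("riser",.05),("tray",.058),("scrubber",.072)):
    for r in trace("wrist",n)[:3]:
        q=rect(i,r["mask"],z)[:3]; print(n,round(r["score"],2),np.round(q[0],1),np.round(q[1],1),round(q[2],1),r["rect"])
for n,z in (("tray_front",.05),("tray_rear",.05),("riser_edge",.05),("tray",.05),("jar",.05)):
    print(n,[(round(r["score"],2),r["location"],toplane(i,[r["location"]],z).round(4).tolist()) for r in landmark_of("wrist",n)[:3]])
E
```

```text
tcp [ 0.4603 -0.0925  0.2456] tool shift mm [-0.   2.5 -4.4] after turn: [-0.1  2.5 -4.4] turn [-0.02  0.01 -0.22] F [-0.23 -0.57 -0.11] t 4.67 open 0.399
riser 0.7 [555.6 -80.7] [241.7 399.3] 7.7 [127.0, 184.1, 400.5, 208.0]
tray 0.71 [756.4 161. ] [55.9  7.3] 49.4 [483.8, 449.0, 32.8, 30.9]
tray 0.7 [586.  -76.5] [ 81.9 124.9] 86.8 [282.3, 268.6, 80.8, 111.9]
scrubber 0.57 [551.3  64.8] [36.5 60.4] 5.4 [438.6, 299.9, 53.6, 33.5]
tray_front [(0.62, [316.6, 370.9], [[0.6516, -0.0796]])]
tray_rear [(0.56, [335.6, 277.4], [[0.5328, -0.0728]])]
riser_edge [(0.65, [327.5, 390.8], [[0.6776, -0.0636]])]
tray [(0.91, [324.8, 326.2], [[0.5924, -0.0772]])]
jar []
```

View pics/w1.png

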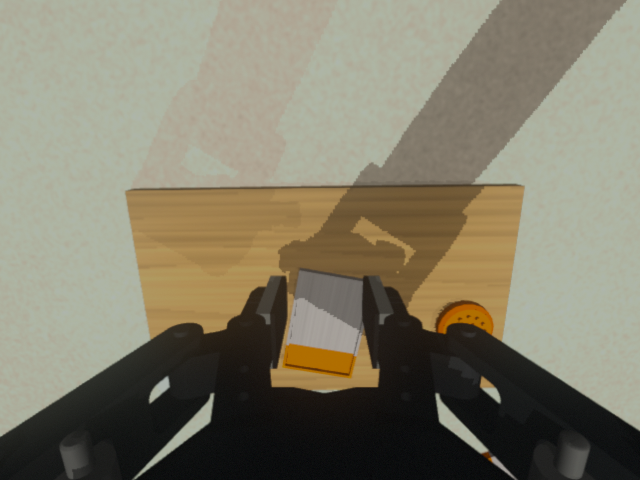

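The wrist view (inverted, forward is down) shows the tray from its rear corners near (300,268) and (366,277) to the orange front at (287,370) and (353,378). The board's near edge runs at row ~187, with the scrubber at (466,318). Next I refine the edge lines.

```bash
cat >> h.py <<'E'
def edgeline(im,info,a,b,z,w=8,n=80,trim=.06):
    """strongest grey/colour step across the pixel line a-b, robust line -> world yaw (deg) and points"""
    a=np.array(a,float);b=np.array(b,float);u=(b-a)/np.linalg.norm(b-a);v=np.array([-u[1],u[0]])
    s=np.arange(-w,w+.01,.5);pts=[]
    f=cv2.GaussianBlur(im,(0,0),1).astype(np.float32)
    for k in np.linspace(trim,1-trim,n):
        q=(a+(b-a)*k+s[:,None]*v).astype(np.float32)
        g=cv2.remap(f,q[:,0].reshape(1,-1),q[:,1].reshape(1,-1),cv2.INTER_LINEAR)[0]
        d=np.abs(np.gradient(g,axis=0)).sum(1); j=d.argmax(); pts.append(q[j])
    P=toplane(info,np.array(pts),z)
    L=cv2.fitLine((P*1000).astype(np.float32),cv2.DIST_HUBER,0,.01,.01).ravel()
    r=(P*1000-L[2:])@np.array([-L[1],L[0]])
    return np.rad2deg(np.arctan2(L[1],L[0])).round(2),L[2:].round(1),"mad",np.median(abs(r)).round(2)
E
python3 - <<'E'
from h import *
i=camera_info("wrist"); im=cv2.imread("pics/w1.png")
print("near w",edgeline(im,i,(127,188),(523,185),.05))
print("tray rear w",edgeline(im,i,(300,268),(366,277),.058,5))
print("tray left w",edgeline(im,i,(300,268),(287,370),.058,5))
print("tray right w",edgeline(im,i,(366,277),(353,378),.058,5))
print("tray front w",edgeline(im,i,(287,370),(353,378),.058,5))
print("far w",edgeline(im,i,(272,388),(378,388),.05,6))
i=camera_info("top"); im=cv2.imread("pics/top0.png")
print("far t",edgeline(im,i,(321,253),(519,226),.05))
print("near t",edgeline(im,i,(341,378),(543,344),.05))
print("sides t",edgeline(im,i,(321,253),(341,378),.05),edgeline(im,i,(519,226),(543,344),.05))
print("tray t",edgeline(im,i,(410,251),(410,316),.058,5),edgeline(im,i,(451,251),(451,316),.058,5),edgeline(im,i,(410,251),(451,251),.058,5),edgeline(im,i,(410,316),(451,316),.058,5))
E
```

```text
near w (np.float32(-82.11), array([436.3, -92.9], dtype=float32), 'mad', np.float64(0.16))
tray rear w (np.float32(86.59), array([527. , -83.4], dtype=float32), 'mad', np.float64(0.17))
tray left w (np.float32(-3.07), array([ 582.9, -112.3], dtype=float32), 'mad', np.float64(0.26))
tray right w (np.float32(2.16), array([584.1, -37.7], dtype=float32), 'mad', np.float64(1.34))
tray front w (np.float32(87.36), array([645.8, -72. ], dtype=float32), 'mad', np.float64(0.27))
far w (np.float32(-82.03), array([673.1, -58.7], dtype=float32), 'mad', np.float64(2.04))
far t (np.float32(-82.62), array([678.8, -59.7], dtype=float32), 'mad', np.float64(0.59))
near t (np.float32(-82.27), array([436.7, -78.4], dtype=float32), 'mad', np.float64(0.28))
sides t (np.float32(7.76), array([565.1, 126.9], dtype=float32), 'mad', np.float64(0.53)) (np.float32(7.97), array([ 572.7, -278.8], dtype=float32), 'mad', np.float64(0.54))
tray t (np.float32(-1.68), array([586.8, -35.9], dtype=float32), 'mad', np.float64(0.54)) (np.float32(-7.82), array([ 587.8, -111.4], dtype=float32), 'mad', np.float64(1.28)) (np.float32(85.57), array([648.8, -81. ], dtype=float32), 'mad', np.float64(0.45)) (np.float32(88.59), array([528.6, -72.7], dtype=float32), 'mad', np.float64(0.0))
```

```bash
python3 - <<'E'
from h import *
plan([.4812,-.0854,.070],np.deg2rad(7.8))
E
```

```text
tcp [ 0.4599 -0.0894  0.2453] tool shift mm [-21.7   1.3 175.3] after turn: [-21.7   1.1 175.3] turn [-0.    0.01 -0.61] F [-0.25 -0.18  0.34] t 5.12 open 0.398
```

Request:
servo_tool:
  motion:
    - [-0.2, -7, 1, 0, 0, 0, -0.6]
    - [-0.2, -7, 0, 40, 0, 0, 0]
    - [-0.2, -7, 0, 40, 0, 0, 0]
    - [-0.2, 0, 0, 40, 0, 0, 0]
    - [-0.2, 0, 0, 40, 0, 0, 0]
    - [-0.2, 0, 0, 15, 0, 0, 0]
    - [-0.2, 0, 0, 0, 0, 0, 0]
    - [-0.2, 0, 0, 0, 0, 0, 0]

```text
time: 6.12
tcp_pos: [0.482, -0.0869, 0.072]
ee_rot: [-0.211, 3.132, -0.002]
force: [1.0, 0.0, 0.3]
opening: 0.398
```

Request:
servo_tool:
  motion:
    - [-0.2, 0, 0, 2, 0, 0, 0]
    - [-0.2, 0, 0, 2, 0, 0, 0]
    - [-0.2, 0, 0, 2, 0, 0, 0]
    - [-0.2, 0, 0, 2, 0, 0, 0]
    - [-0.2, 0, 0, 0, 0, 0, 0]
    - [-0.2, 0, 0, 0, 0, 0, 0]

```text
time: 6.88
tcp_pos: [0.4806, -0.0864, 0.0623]
ee_rot: [0.211, -3.134, -0.0]
force: [0.8, 0.7, 0.6]
opening: 0.402
```

Request:
servo_tool:
  motion:
    - [-0.2, 0, 0, 3, 0, 0, 0]
    - [-0.2, 0, 0, 3, 0, 0, 0]
    - [-0.2, 0, 0, 1, 0, 0, 0]
    - [-0.2, 0, 0, 0, 0, 0, 0]
    - [-0.2, 0, 0, 0, 0, 0, 0]

```text
time: 7.5
tcp_pos: [0.4806, -0.0864, 0.0553]
ee_rot: [-0.211, 3.134, -0.0]
force: [0.2, 0.1, 0.2]
opening: 0.402
```

Request:
servo_tool:
  motion:
    - [-0.2, 0, 0, 1.5, 0, 0, 0]
    - [-0.2, 0, 0, 0, 0, 0, 0]
    - [-0.2, 0, 0, 0, 0, 0, 0]

```text
time: 7.88
tcp_pos: [0.4806, -0.0864, 0.0538]
ee_rot: [0.211, -3.134, -0.0]
force: [0.1, -0.3, -0.7]
opening: 0.403
```

Request:
servo_tool:
  motion:
    - [-0.2, 0, 0, 1.5, 0, 0, 0]
    - [-0.2, 0, 0, 0, 0, 0, 0]
    - [-0.2, 0, 0, 0, 0, 0, 0]

```text
time: 8.25
tcp_pos: [0.4806, -0.0864, 0.0523]
ee_rot: [0.211, -3.134, -0.0]
force: [0.5, 1.3, 0.1]
opening: 0.401
```

Request:
servo_tool:
  motion:
    - [-0.2, 0, 0, 1.5, 0, 0, 0]
    - [-0.2, 0, 0, 0, 0, 0, 0]
    - [-0.2, 0, 0, 0, 0, 0, 0]

```text
time: 8.62
tcp_pos: [0.4806, -0.0864, 0.0508]
ee_rot: [0.211, -3.134, -0.0]
force: [-0.4, 0.6, -0.5]
opening: 0.399
```

Request:
servo_tool:
  motion:
    - [-0.2, 0, 0, 1.5, 0, 0, 0]
    - [-0.2, 0, 0, 0, 0, 0, 0]
    - [-0.2, 0, 0, 0, 0, 0, 0]

```text
time: 9.0
tcp_pos: [0.4805, -0.0864, 0.0492]
ee_rot: [0.211, -3.134, -0.0]
force: [-0.7, -0.1, -0.2]
opening: 0.406
```

Request:
servo_tool:
  motion:
    - [-0.2, 0, 0, 1, 0, 0, 0]
    - [-0.2, 0, 0, 0, 0, 0, 0]
    - [-0.2, 0, 0, 0, 0, 0, 0]

```text
time: 9.38
tcp_pos: [0.4806, -0.0864, 0.0491]
ee_rot: [0.211, -3.134, -0.0]
force: [-4.3, 2.1, 8.5]
opening: 0.398
```

Request:
servo_tool:
  motion:
    - [-0.2, 0, 0, -3, 0, 0, 0]
    - [-0.2, -6, 0, 0, 0, 0, 0]
    - [-0.2, -6, 0, 0, 0, 0, 0]
    - [-0.2, -5, 0, 0, 0, 0, 0]
    - [-0.2, -5, 0, 0, 0, 0, 0]
    - [-0.2, -4, 0, 0, 0, 0, 0]
    - [-0.2, -4, 0, 0, 0, 0, 0]
    - [-0.2, -4, 0, 0, 0, 0, 0]
    - [-0.2, -4, 0, 0, 0, 0, 0]
    - [-0.2, 0, 0, 0, 0, 0, 0]

```text
time: 10.62
tcp_pos: [0.5186, -0.0813, 0.0513]
ee_rot: [-0.212, 3.134, -0.0]
force: [-0.2, 0.1, 0.1]
opening: 0.396
```

```bash
python3 - <<'E'
from h import *
plan([.4812,-.0854,.070],np.deg2rad(7.8))
im=snapshot("wrist"); cv2.imwrite("pics/w2.png",im[:,:,::-1])
for c in ("wrist","top"):
  i=camera_info(c); snapshot(c)
  for r in trace(c,"tray")[:4]:
    q=rect(i,r["mask"],.058)[:3]; print(c,round(r["score"],2),np.round(q[0],1),np.round(q[1],1),round(q[2],1))
E
```

```text
tcp [ 0.5186 -0.0813  0.0513] tool shift mm [ 37.6   0.9 -18.7] after turn: [ 37.6   1.  -18.7] turn [-0.    0.02 -0.08] F [-0.22  0.08  0.12] t 10.62 open 0.396
wrist 0.66 [546.9 -76.9] [50.6 37.6] 89.6
top 0.76 [805.1 243.8] [104.8 151.8] 32.3
top 0.67 [594.2 -73.7] [ 79.7 123.6] 87.2
```

View pics/w2.png

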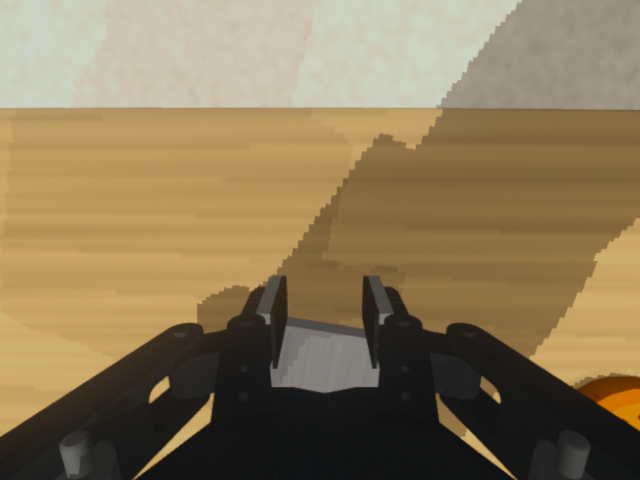

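```bash
python3 - <<'E'
from h import *
s=manip.get_state(); R=Ro.from_rotvec(s["ee_rot"]).as_matrix(); i=camera_info("wrist")
for z in (.0,.0025,-.02,-.04):
  P=[s["tcp_pos"]+R@np.array([x,y,z]) for x in (.011,-.011) for y in (-.017,.017)]
  print(z,project(i,P).round(0).tolist())
im=cv2.imread("pics/w2.png")
print(edgeline(im,i,(288,320),(362,335),.058,6), edgeline(im,i,(20,107),(430,108),.05,6))
print(toplane(i,[(288,318),(362,330)],.058),toplane(i,[(288,318),(362,330)],.05))
E
```

```text
0.0 [[289.0, 272.0], [365.0, 272.0], [290.0, 316.0], [363.0, 316.0]]
0.0025 [[289.0, 270.0], [364.0, 270.0], [291.0, 313.0], [363.0, 313.0]]
-0.02 [[284.0, 291.0], [371.0, 291.0], [285.0, 341.0], [369.0, 341.0]]
-0.04 [[277.0, 317.0], [378.0, 317.0], [279.0, 373.0], [376.0, 373.0]]
(np.float32(87.38), array([533. , -80.4], dtype=float32), 'mad', np.float64(0.08)) (np.float32(-82.42), array([ 442.7, -123.3], dtype=float32), 'mad', np.float64(0.05))
[[ 0.52862447 -0.09719783]
 [ 0.53015013 -0.0636911 ]] [[ 0.53324456 -0.09753387]
 [ 0.53486041 -0.06204626]]
```

The wrist view shows the tray's rear rim at (288,319)–(362,333), right at the fingertip front (row 316). The board's near edge is level at row 108, so the tool is square to the board and contact is just beginning.

Request:
servo_tool:
  motion:
    - [-0.2, -4, 0, 0, 0, 0, 0]
    - [-0.2, -4, 0, 0, 0, 0, 0]
    - [-0.2, -4, 0, 0, 0, 0, 0]
    - [-0.2, -4, 0, 0, 0, 0, 0]
    - [-0.2, -4, 0, 0, 0, 0, 0]
    - [-0.2, -4, 0, 0, 0, 0, 0]
    - [-0.2, -4, 0, 0, 0, 0, 0]
    - [-0.2, -4, 0, 0, 0, 0, 0]
    - [-0.2, -4, 0, 0, 0, 0, 0]
    - [-0.2, 0, 0, 0, 0, 0, 0]

```text
time: 12.12
tcp_pos: [0.5544, -0.0765, 0.0514]
ee_rot: [-0.212, 3.134, -0.0]
force: [0.1, 0.4, -0.4]
opening: 0.398
```

```bash
python3 - <<'E'
from h import *
plan([.4812,-.0854,.070],np.deg2rad(7.8))
w=snapshot("wrist");t=snapshot("top");s=snapshot("scene")
cv2.imwrite("pics/top3.png",t[:,:,::-1]);cv2.imwrite("pics/sc3.png",s[:,:,::-1])
f=lambda a,s: cv2.resize(a,None,fx=s,fy=s,interpolation=cv2.INTER_CUBIC)
a=f(w[230:430,220:420],2); b=f(t[210:310,370:470],4); c=f(s[200:300,130:230],4)
cv2.imwrite("pics/m3.png",np.hstack([f(b,1),f(c,1)])[:,:,::-1]); cv2.imwrite("pics/w3.png",w[:,:,::-1])
i=camera_info("wrist"); print(edgeline(w,i,(290,317),(362,317),.058,8))
for c in ("top","scene"):
  i=camera_info(c)
  for n,z in (("tray",.058),("jar",.1),("scrubber",.072)):
   for r in trace(c,n)[:4]:
    q=rect(i,r["mask"],z)[:3]; print(c,n,round(r["score"],2),np.round(q[0],1),np.round(q[1],1),round(q[2],1))
E
```

```text
tcp [ 0.5544 -0.0765  0.0514] tool shift mm [ 73.7   1.  -18.6] after turn: [ 73.7   1.1 -18.6] turn [-0.01  0.03 -0.07] F [ 0.06  0.37 -0.45] t 12.12 open 0.398
(np.float32(-82.86), array([565.3, -74.8], dtype=float32), 'mad', np.float64(0.07))
top tray 0.92 [625.  -60.3] [120.6  81.9] 5.7
top tray 0.86 [804.6 243.9] [109.2 156.4] 32.5
top tray 0.86 [812.  -46.2] [ 81. 117.] 9.6
top jar 0.9 [ 642.6 -209.8] [64.3 54.6] 89.0
top scrubber 0.63 [570.3  74.9] [55.2 57.1] 43.6
scene tray 0.84 [632.7 -61.3] [128.2  83.1] 5.4
scene tray 0.75 [864.4 -60.9] [ 81.6 114.1] 8.1
scene tray 0.68 [856.5 228.8] [103.4 156.5] 32.1
scene jar 0.68 [ 673.8 -216.9] [84.2 55.4] 10.4
scene scrubber 0.94 [585.4  71. ] [58.7 61.7] 70.8
```

View pics/m3.png

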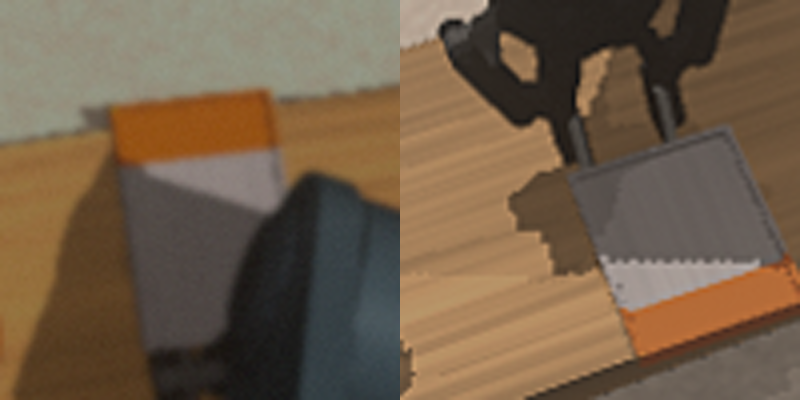

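Left (top crop): the grip already sticks out ~10 mm, still perhaps 1–2° off square. Right (scene crop): both fingertips are on the rear rim and nothing has tipped. I'll push further and measure again.

Request:
servo_tool:
  motion:
    - [-0.2, -3, 0, 0, 0, 0, 0]
    - [-0.2, -3, 0, 0, 0, 0, 0]
    - [-0.2, -3, 0, 0, 0, 0, 0]
    - [-0.2, -3, 0, 0, 0, 0, 0]
    - [-0.2, -2, 0, 0, 0, 0, 0]
    - [-0.2, -1, 0, 0, 0, 0, 0]
    - [-0.2, 0, 0, 0, 0, 0, 0]

```text
time: 13.45
tcp_pos: [0.569, -0.0744, 0.0513]
ee_rot: [-0.211, 3.134, -0.0]
force: [0.2, -0.1, 0.9]
opening: 0.398
```

```bash
python3 - <<'E'
from h import *
plan([.4812,-.0854,.070],np.deg2rad(7.8))
w=snapshot("wrist");t=snapshot("top");s=snapshot("scene")
cv2.imwrite("pics/top4.png",t[:,:,::-1]);cv2.imwrite("pics/sc4.png",s[:,:,::-1])
f=lambda a,s: cv2.resize(a,None,fx=s,fy=s,interpolation=cv2.INTER_CUBIC)
b=f(t[210:310,370:470],4); c=f(s[210:310,140:240],4)
cv2.imwrite("pics/m4.png",np.hstack([b,c])[:,:,::-1])
i=camera_info("wrist"); print(edgeline(w,i,(290,317),(362,317),.058,8))
E
```

```text
tcp [ 0.569  -0.0744  0.0513] tool shift mm [ 88.4   0.9 -18.7] after turn: [ 88.4   1.  -18.7] turn [-0.    0.02 -0.08] F [ 0.18 -0.11  0.92] t 13.45 open 0.398
(np.float32(-82.28), array([579.2, -72.2], dtype=float32), 'mad', np.float64(0.0))
```

View pics/m4.png

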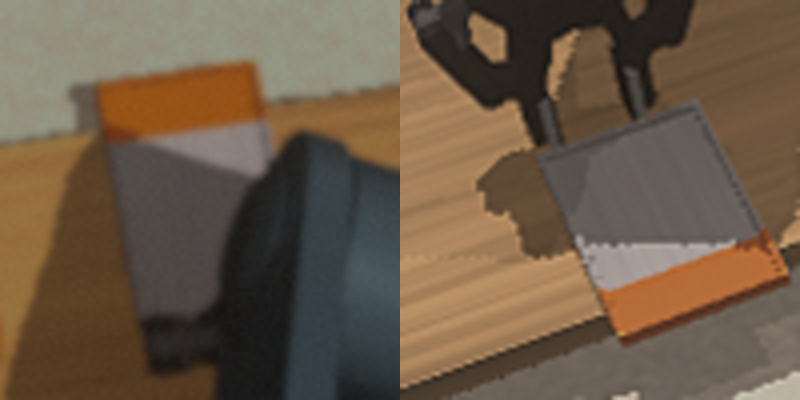

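```bash
cat > m.py <<'E'
from h import *
import sys
t=snapshot("top");s=snapshot("scene")
n=np.array([np.cos(np.deg2rad(7.7)),np.sin(np.deg2rad(7.7))]);v=np.array([-n[1],n[0]])
mid=float(sys.argv[1]) # guess of front u
for c,im in (("top",t),("scene",s)):
    i=camera_info(c)
    px=lambda u,w,z: project(i,[[*(u*n+w*v),z]])[0]
    vt=-.147
    def go(name,u,a,b,z,w):
        L=edgeline(im,i,px(u,a,z),px(u,b,z),z,w); print(c,name,L[0],"u",round(float(L[1]@n),1),"mad",L[3])
    go("edgeL",.662,-.09,.09,.05,5); go("edgeR",.662,-.235,-.205,.05,5)
    go("front top",mid,vt-.03,vt+.03,.058,4); go("bound",mid-.03,vt-.03,vt+.03,.054,4)
    for r in trace(c,"tray")[:4]:
        P=rect(i,r["mask"],.058); 
        if P[0][0]<700: print(c,"mask",np.round(P[0],1),np.round(P[1],1),round(P[2],2),"u",round(float(np.array(P[0])@n),1),"v",round(float(np.array(P[0])@v),1))
    for nm in ("riser_edge","tray_front","tray_rear"):
        for r in landmark_of(c,nm)[:3]:
            P=toplane(i,[r["location"]],.05)[0]
            if P[0]<.74: print(c,nm,round(r["score"],2),"u,v",(P@n*1000).round(1),(P@v*1000).round(1))
E
python3 m.py .6845
```

```text
top edgeL -82.08 u 664.9 mad 0.24
top edgeR -81.13 u 663.7 mad 0.51
top front top -82.66 u 685.5 mad 0.14
top bound -82.62 u 655.4 mad 0.16
top mask [639.3 -55.1] [117.6  80.5] 8.14 u 626.2 v -140.3
top tray_front 0.78 u,v 685.8 -139.4
top tray_rear 0.98 u,v 564.1 -132.5
scene edgeL -81.56 u 666.0 mad 0.78
scene edgeR -82.36 u 665.4 mad 0.0
scene front top -82.36 u 687.9 mad 0.0
scene bound -75.12 u 656.5 mad 1.43
scene mask [645.5 -57.4] [126.7  83.2] 7.23 u 632.0 v -143.4
scene tray_front 0.68 u,v 692.2 -139.2
scene tray_rear 0.6 u,v 570.4 -143.2
```

Request:
servo_tool:
  motion:
    - [-0.2, -2.5, 0, 0, 0, 0, 0]
    - [-0.2, -2.5, 0, 0, 0, 0, 0]
    - [-0.2, -1.5, 0, 0, 0, 0, 0]
    - [-0.2, -1, 0, 0, 0, 0, 0]
    - [-0.2, 0, 0, 0, 0, 0, 0]
    - [-0.2, 0, 0, 0, 0, 0, 0]

```text
time: 14.85
tcp_pos: [0.5764, -0.0734, 0.0514]
ee_rot: [-0.211, 3.134, -0.0]
force: [-0.2, -0.8, 0.4]
opening: 0.401
```

```bash
python3 m.py .692; python3 - <<'E'
from h import *
plan([.4812,-.0854,.070],np.deg2rad(7.8))
w=snapshot("wrist");i=camera_info("wrist"); print(edgeline(w,i,(290,317),(362,317),.058,8))
E
```

```text
top edgeL -81.34 u 664.8 mad 0.6
top edgeR -84.18 u 663.5 mad 0.43
top front top -82.96 u 692.9 mad 0.22
top bound -82.62 u 662.8 mad 0.24
top mask [646.7 -53.7] [118.   80.6] 7.27 u 633.7 v -139.9
top mask [571. 425.] [129.9 137.9] 1.26 u 622.8 v 344.7
top riser_edge 0.35 u,v 634.8 415.4
top riser_edge 0.21 u,v 632.8 -144.6
top tray_front 0.85 u,v 693.8 -137.5
top tray_rear 0.67 u,v 569.8 -136.1
scene edgeL -81.61 u 666.1 mad 0.73
scene edgeR -82.36 u 665.4 mad 0.0
scene front top -82.36 u 695.4 mad 0.0
scene bound -75.21 u 664.3 mad 1.59
scene tray_front 0.75 u,v 699.1 -135.9
scene tray_rear 0.63 u,v 582.7 -149.2
tcp [ 0.5762 -0.0734  0.0513] tool shift mm [ 95.8   0.9 -18.7] after turn: [ 95.8   1.  -18.7] turn [-0.    0.   -0.08] F [ 0.61  0.57 -0.45] t 15.35 open 0.397
(np.float32(-82.28), array([586.4, -71.2], dtype=float32), 'mad', np.float64(0.0))
```

Request:
servo_tool:
  motion:
    - [-0.2, 5, 0, 0, 0, 0, 0]
    - [-0.2, 10, 0, 0, 0, 0, 0]
    - [-0.2, 10, 0, 0, 0, 0, 0]
    - [-0.2, 0, 0, -30, 0, 0, 0]
    - [-0.2, 0, 0, -40, 0, 0, 0]
    - [-0.2, 0, 0, -40, 0, 0, 0]
    - [-0.2, -30, 0, -30, 0, 0, 0]
    - [-0.2, -35, 5, 0, 0, 0, 0]
    - [-0.2, 0, 0, 0, 0, 0, 0]
    - [-0.2, 0, 0, 0, 0, 0, 0]

```text
time: 16.65
tcp_pos: [0.614, -0.0631, 0.1905]
ee_rot: [0.211, -3.133, -0.001]
force: [0.0, -0.2, -0.0]
opening: 0.4
```

```bash
python3 - <<'E'
from h import *
plan([.5762,-.0734,.0513],np.deg2rad(7.8))
i=camera_info("wrist");w=snapshot("wrist"); cv2.imwrite("pics/w5.png",w[:,:,::-1])
E
```

```text
tcp [ 0.614  -0.0631  0.1905] tool shift mm [ 38.6  -5.2 139.2] after turn: [ 38.9  -5.1 139.2] turn [ 0.03 -0.1  -0.09] F [ 0.02 -0.17 -0.05] t 16.65 open 0.4
```

View pics/w5.png

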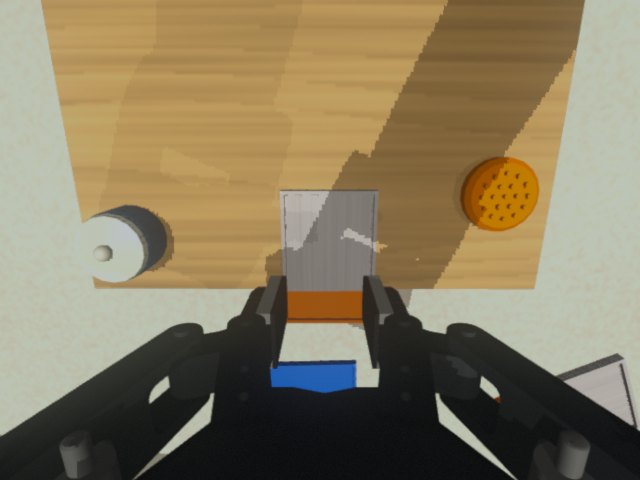

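The wrist view shows a square tray: its rear is at row 190, the steel/orange boundary at row ~291, the board edge at row ~289 and the front at ~321. It's close to final, so I'll take subpixel measurements.

```bash
cat > w.py <<'E'
from h import *
import sys
i=camera_info("wrist");im=snapshot("wrist") if len(sys.argv)>1 else cv2.imread("pics/w5.png")
n=np.array([np.cos(np.deg2rad(7.7)),np.sin(np.deg2rad(7.7))])
def go(nm,a,b,z,w=4):
    L=edgeline(im,i,a,b,z,w); print(nm,L[0],"u",round(float(L[1]@n),2),"mad",L[3])
go("edge jar side",(150,289),(255,289),.05); go("edge scr side",(420,289),(530,289),.05)
go("bound",(292,291),(358,291),.054); go("front rim top",(292,321),(358,321),.058); go("rear rim top",(285,190),(374,190),.058)
go("sideL",(281,195),(287,270),.058);go("sideR",(378,195),(375,270),.058)
g=im[:,300:350].astype(int).mean(1).round(0); print(g[284:296].tolist()); print(g[314:328].tolist())
print(im[284:294,180:240].astype(int).mean(1).round(0).tolist()); print(im[284:294,450:520].astype(int).mean(1).round(0).tolist())
E
python3 w.py
```

```text
edge jar side -82.22 u 661.56 mad 0.0
edge scr side -82.42 u 661.67 mad 0.0
bound -82.31 u 661.59 mad 0.0
front rim top -82.32 u 691.21 mad 0.0
rear rim top -82.3 u 571.78 mad 0.0
sideL 7.5 u 609.35 mad 0.9
sideR 7.84 u 601.02 mad 0.0
[[116.0, 121.0, 126.0], [116.0, 121.0, 126.0], [116.0, 121.0, 126.0], [116.0, 121.0, 126.0], [116.0, 121.0, 126.0], [115.0, 121.0, 126.0], [108.0, 117.0, 130.0], [64.0, 96.0, 148.0], [25.0, 85.0, 155.0], [17.0, 83.0, 155.0], [17.0, 83.0, 155.0], [17.0, 83.0, 155.0]]
[[18.0, 83.0, 155.0], [19.0, 83.0, 155.0], [19.0, 83.0, 154.0], [22.0, 79.0, 147.0], [29.0, 62.0, 111.0], [30.0, 57.0, 99.0], [26.0, 72.0, 133.0], [21.0, 81.0, 151.0], [51.0, 97.0, 157.0], [128.0, 156.0, 174.0], [163.0, 182.0, 184.0], [169.0, 187.0, 187.0], [170.0, 188.0, 187.0], [170.0, 188.0, 187.0]]
[[82.0, 132.0, 164.0], [81.0, 130.0, 162.0], [80.0, 129.0, 160.0], [85.0, 132.0, 161.0], [115.0, 148.0, 163.0], [162.0, 182.0, 183.0], [171.0, 190.0, 187.0], [172.0, 190.0, 188.0], [172.0, 190.0, 188.0], [171.0, 190.0, 188.0]]
[[98.0, 157.0, 191.0], [98.0, 156.0, 190.0], [96.0, 154.0, 188.0], [96.0, 153.0, 187.0], [109.0, 158.0, 188.0], [161.0, 182.0, 183.0], [176.0, 193.0, 187.0], [176.0, 194.0, 188.0], [175.0, 193.0, 188.0], [175.0, 193.0, 188.0]]
```

Request:
servo_tool:
  motion:
    - [-0.2, 10, 0, -30, 0, 0, 0]
    - [-0.2, 40, 0, -30, 0, 0, 0]
    - [-0.2, 40, 0, -20, 0, 0, 0]
    - [-0.2, 40, 0, 0, 0, 0, 0]
    - [-0.2, 20, 0, 0, 0, 0, 0]
    - [-0.2, 0, 0, 0, 0, 0, 0]
    - [-0.2, 0, 0, 0, 0, 0, 0]
    - [-0.2, 0, 0, 0, 0, 0, 0]

```text
time: 17.7
tcp_pos: [0.4669, -0.0832, 0.2711]
ee_rot: [0.212, -3.134, -0.0]
force: [-0.6, -0.1, -0.3]
opening: 0.399
```

```bash
python3 m.py .692 | grep -v bound; python3 - <<'E'
from h import *
snapshot("top"); i=camera_info("top")
for n,z in (("jar",.106),("scrubber",.072)):
    r=trace("top",n)[0]; print(n,np.round(rect(i,r["mask"],z)[0],1))
s=manip.get_state(); print(s["tcp_pos"],s["force"],s["time"])
print(manip.finish_job())
E
```

```text
top edgeL -81.38 u 664.9 mad 0.58
top edgeR -84.18 u 663.5 mad 0.42
top front top -82.53 u 692.9 mad 0.13
top mask [645.9 -54.5] [122.1  83.3] 8.1 u 632.8 v -140.6
top mask [557.5 -78. ] [239.  396.9] 7.71 u 542.0 v -151.9
top tray_front 0.97 u,v 693.6 -141.7
top tray_rear 0.57 u,v 573.8 -136.9
scene edgeL -81.64 u 666.1 mad 0.76
scene edgeR -82.36 u 665.4 mad 0.0
scene front top -82.36 u 695.4 mad 0.0
scene mask [652.8 -55.8] [125.2  80.9] 7.87 u 639.4 v -142.7
scene tray_front 0.78 u,v 697.3 -140.5
scene tray_rear 0.74 u,v 577.6 -144.3
jar [ 642.6 -207.1]
scrubber [568.9  74.5]
[ 0.46656566 -0.08323906  0.27130256] [-0.0037446   0.51625732  0.17550325] 18.35
the job is handed in; nothing more can be done
None
```

I slid the tray along the board with two half-open fingertips on its rear rim until its orange grip stuck out past the far edge. I then backed off, lifted clear and handed the job in at about 18.4 s of the 51 s.

- **Overhang:** the close wrist view gave 29.6 to 30.2 mm, with the steel/orange line on the board edge to within about 0.1 mm. The top and scene cameras are coarser. They read the front edge at about 28.5 mm and 29.5 mm, and the top camera put the steel/orange line 1.7 mm short of the edge. I trusted the close view.
- **Squareness:** the close view put the tray and the board edge within about 0.1° of each other.
- **Bystanders:** the jar and the scrubber measured within about 1 mm of where they started. I did not re-measure the carousel at the end. The arm passed it only once, on the first approach, with the tool about 0.23 m up, and the force readings showed no contact.
- **Contact forces:** the only clear force was about 10 N, when I touched the fingertips to the board to find its height.

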